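Put the suction cups and the applicator cap away

TASK

Put the cleaned therapy pieces away: stand the two wide suction cups in the tray with the large bays and the two narrow ones in the tray with the small bays, one cup to a bay, upright with the stem on top. Put the white applicator cap boss up into the spring magazine and press it down fully home. Leave the amber jar where it stands.

Things in the scene. Friction and masses are not known exactly. Their poses are not given: they have to be found in the camera images.
- wide_cup_a: One of the two wide cups: a frosted suction cup standing mouth down, closed dome 60 mm across and 54 mm high, with an upright black valve stem on top, 16 mm across and 26 mm tall (z 54 to 80 mm above its base), by which it is lifted; about 50 g. Origin: centre of its underside; z up through the stem. It is round, so its yaw does not matter.
- wide_cup_b: The other wide cup, the same: a frosted suction cup standing mouth down, closed dome 60 mm across and 54 mm high, with an upright black valve stem on top, 16 mm across and 26 mm tall (z 54 to 80 mm above its base), by which it is lifted; about 50 g. Origin: centre of its underside; z up through the stem. It is round, so its yaw does not matter.
- narrow_cup_a: One of the two narrow cups: a frosted suction cup standing mouth down, closed dome 36 mm across and 40 mm high, with an upright black valve stem on top, 16 mm across and 26 mm tall (z 40 to 66 mm above its base), by which it is lifted; about 50 g. Origin: centre of its underside; z up through the stem. It is round, so its yaw does not matter.
- narrow_cup_b: The other narrow cup, the same: a frosted suction cup standing mouth down, closed dome 36 mm across and 40 mm high, with an upright black valve stem on top, 16 mm across and 26 mm tall (z 40 to 66 mm above its base), by which it is lifted; about 50 g. Origin: centre of its underside; z up through the stem. It is round, so its yaw does not matter.
- cap: White plastic applicator cap: a flat disc 44 mm across and 10 mm thick with a round grip boss in the middle, 20 mm across and 26 mm tall (z 10 to 36 mm above its base); about 50 g. Lies boss up. Origin: centre of its underside; z up.
- wide_tray: Tray with the large bays: fixed steel, open, 88 (x) by 172 (y) by 30 mm high outside, walls and floor 4 mm. Two 80 mm square bays side by side along its y, centres at y = +42 and -42 mm, floor at z 4 mm. Origin: centre of underside; yaw within 0.35 rad. For the second cup the fingers must clear the first one's stem, 84 mm away: open to about 35 mm or close along the tray's x.
- narrow_tray: Tray with the small bays: fixed steel, open, 62 (x) by 120 (y) by 30 mm high outside, walls and floor 4 mm. Two 54 mm square bays side by side along its y, centres at y = +29 and -29 mm, floor at z 4 mm. Origin: centre of underside; yaw within 0.35 rad. For the second cup the fingers must clear the first one's stem, 58 mm away: open to about 35 mm or close along the tray's x.
- magazine: Fixed grey spring magazine for caps: a block 84 by 84 mm, 54 mm high, with an upright round bore 54 mm across in its middle, chamfered at the mouth. In it a flat aluminium follower carries the cap; its top is 42 mm above the table when fully up, 24 mm when fully home. Origin: centre of the block's underside, on the bore's axis; z up.
- follower (a joint): How far the magazine's follower is pressed down, m: 0 up (0 to 0.003 at the start), 0.018 fully home at its stop. Spring with a friction catch: 4 to 6 N moves it down and it stays where it is left. With the cap fully home the top of its boss is 60 mm above the table, 6 mm above the mouth: press on the boss with the closed fingertips.
- jar: Bystander among the pieces: a closed amber jar with a white lid, 40 mm across and 70 mm tall, standing upright. Not to be moved. Origin: centre of its underside.
There are look-alikes about, which are no part of the job. What is shaped like the wide_cup_b but brown or green is not meant.

How it is judged:
At the end, for the whole second after the job is handed in: Each cup upright (0.15 rad) in a bay of its own in its kind's tray, down on the floor, within 14 mm of the bay centre; cap boss up in the magazine (9 mm, 0.15 rad), underside below 31 mm, follower beyond 14 mm; jar upright, moved under 30 mm; cups and cap at rest (((x of wide_cup_a in the frame of wide_tray between -0.014 and 0.014 m and y of wide_cup_a in the frame of wide_tray between 0.028 and 0.056 m and z of each of wide_cup_a, wide_cup_b in the frame of wide_tray below 0.009 m and x of wide_cup_b in the frame of wide_tray between -0.014 and 0.014 m and y of wide_cup_b in the frame of wide_tray between -0.056 and -0.028 m) or (x of wide_cup_a in the frame of wide_tray between -0.014 and 0.014 m and y of wide_cup_a in the frame of wide_tray between -0.056 and -0.028 m and z of each of wide_cup_a, wide_cup_b in the frame of wide_tray below 0.009 m and x of wide_cup_b in the frame of wide_tray between -0.014 and 0.014 m and y of wide_cup_b in the frame of wide_tray between 0.028 and 0.056 m)) and ((x of narrow_cup_a in the frame of narrow_tray between -0.014 and 0.014 m and y of narrow_cup_a in the frame of narrow_tray between 0.015 and 0.043 m and z of each of narrow_cup_a, narrow_cup_b in the frame of narrow_tray below 0.009 m and x of narrow_cup_b in the frame of narrow_tray between -0.014 and 0.014 m and y of narrow_cup_b in the frame of narrow_tray between -0.043 and -0.015 m) or (x of narrow_cup_a in the frame of narrow_tray between -0.014 and 0.014 m and y of narrow_cup_a in the frame of narrow_tray between -0.043 and -0.015 m and z of each of narrow_cup_a, narrow_cup_b in the frame of narrow_tray below 0.009 m and x of narrow_cup_b in the frame of narrow_tray between -0.014 and 0.014 m and y of narrow_cup_b in the frame of narrow_tray between 0.015 and 0.043 m)) and horizontal distance between cap and magazine below 0.009 m and value of joint follower above 0.014 m and z of cap in the frame of magazine below 0.031 m and angle between each of wide_cup_a, wide_cup_b, narrow_cup_a, narrow_cup_b, cap, jar's own z axis and vertical below 0.15 rad and linear speed of each of wide_cup_a, wide_cup_b, narrow_cup_a, narrow_cup_b, cap below 0.02 m/s and distance of jar from where it was at the start of the episode below 0.03 m); the robot touches nothing.
It fails at once if the jar is knocked over or pushed more than 30 mm (angle between jar's own z axis and vertical above 0.4 rad or distance of jar from where it was at the start of the episode above 0.03 m).
It also fails if it takes over 118 s, if anything falls off the work surface, if the arm or the gripper's body presses on something with over 40 N, if the wrist force passes 120 N, or if a joint passes its speed limit or range.

ROBOT

A 7-joint arm with a two-finger parallel gripper is mounted at the origin on the work surface. World frame = base frame: x ahead of the robot, y to its left, z up, the work surface at z = 0. Lengths are in m, angles in rad, forces in N, time in s.
With the tool pointing down it reaches from about 0.425 to 1.025 m from the base axis. Payload 3.6 kg.
Tool frame: the origin (TCP) lies at the very end of the fingers, on their centre line; the grasp point (between the pads) lies arm.grip_depth behind it (arm.grip_depth is the distance from the TCP to the grasp point, in m); z points along the fingers, y is the direction in which the jaws open and shut (so a half turn about z gives the same grasp; the last joint's range is limited). The gripper opens to 85 mm and grips with 20 to 120 N. Pads are 22 mm wide; open, the fingers measure 114 mm over their backs; the gripper's body (76 mm by 85 mm) begins 54 mm behind the grasp point. The pads swing forward as they close: fully open they stand 13 mm farther back than shut.
Start: joints at [1.052, 0.591, 0.048, 1.609, -0.033, 0.943, -0.034], TCP at [0.299, -0.66, 0.231] pointing down, gripper open.
Joint ranges: [-2.69, 2.69], [-0.47, 2.24], [-1.27, 1.36], [0.19, 2.51], [-1.53, 4.68], [0.08, 2.07], [-3.09, 3.09]. Speed limits (rad/s): [2.57, 2.57, 3.14, 3.14, 3.14, 3.14, 3.14].

INTERFACE

Orientations are given as a unit quaternion [x, y, z, w].
In Python, from plant import arm, cams gives the robot as it stands. Calls block until the motion is done:
- arm.goto(position, orientation): joint-space move of the TCP to a pose.
- arm.line_to(position, speed=0.15, orientation=None): straight line of the TCP; orientation=None keeps the orientation; speed is the mean speed in m/s.
- arm.movej(angles): joint-space move.
- arm.move_gripper(opening, newtons=None): opening from 0.0 (shut) to 1.0 (fully open); newtons is the grip in N (None keeps the last); returns when the fingers have stopped.
- arm.pause(seconds).
- arm.ik(position, orientation): joint angles nearest the present ones, or None.
- arm.state(): the state.
- cams.capture(name): name is "side" or "top"; returns a dict with "img" (384x512x3 uint8, blue, green, red), "camera_matrix" (3x3 intrinsics, pixels), "k1" (the pictures are not rectified: a ray, as slopes to the right and down, at radius r is drawn at 1 + k1 r^2 times it, then the intrinsics apply), "R" (3x3) and "t" (3): a world point X has camera coordinates R X + t. Camera axes: x right, y down, z forward; pixel columns grow to the right and rows downward; lengths in m; the calibration is good to about 2 mm. A picture is of the moment at which its call begins. There is no depth.
A pose or a line that the arm cannot do raises arm.MotionError and nothing moves.
- arm.hand_in(): hands the job in, once; it reports no verdict.
The state is a dict: "time_s": time; "q": joint angles; "joint_velocities": joint speeds; "effort": joint torques, N m; "tcp_pos": TCP position; "tool_rot": TCP orientation; "wrist_force": force on the tool from outside, world axes, zero at the start; "wrist_torque": the same for the moment, N m; "finger_gap": opening from 0.0 (shut) to 1.0 (fully open).
Only numpy, scipy, OpenCV 4.12 (cv2) and the standard library are available. Lean on these libraries where they do the work, as an engineer would, in place of code of your own. Each camera call takes 0.05 s, during which the arm holds its last target. There are 200 camera calls.

## Working session

There is one attempt and no reset: what is moved stays moved. The work goes in short steps, each a Python script; the robot and the scene stay as the last script left them, time stands still between calls to the robot, and variables do not carry over. Pictures are saved under pics/ and viewed, about 12 in all and at most 16, crops included, and the job is handed in when it is done.

```bash
mkdir -p pics; ls; python3 - <<'E'
from plant import arm,cams
import cv2,pickle
for n in("top","side"):
    c=cams.capture(n);cv2.imwrite(f"pics/{n}0.png",c["img"]);pickle.dump(c,open(f"{n}0.pkl","wb"))
    print(n,c["camera_matrix"].tolist(),c["k1"],c["R"].round(3).tolist(),c["t"])
print(arm.grip_depth,arm.state())
E
```

```text
pics
top [[371.04844622636136, 0.0, 254.29826924400706], [0.0, 371.04844622636136, 193.4609650012404], [0.0, 0.0, 1.0]] -0.10447213314467278 [[0.015, -1.0, 0.006], [-0.995, -0.015, -0.102], [0.102, -0.005, -0.995]] [-0.07601639  0.47020925  0.94539123]
side [[462.29876765535613, 0.0, 251.58969716030936], [0.0, 462.29876765535613, 193.86584957898995], [0.0, 0.0, 1.0]] -0.06578690313219177 [[-0.871, -0.491, -0.015], [-0.353, 0.647, -0.676], [0.341, -0.584, -0.737]] [0.38468513 0.23731519 1.17639656]
0.0187 {'time_s': 0.1, 'q': array([ 1.051491  ,  0.59202699,  0.0483036 ,  1.60970257, -0.03330175,
        0.94271843, -0.03367852]), 'joint_velocities': array([ 7.35379615e-05, -1.99630233e-03, -5.68705630e-04, -2.76208434e-03,
        3.78111422e-04,  1.53203745e-04, -1.82842291e-03]), 'effort': array([ 5.02118695e-03, -5.49990892e+01,  1.55341554e+00, -1.98823017e+01,
        9.66715888e-03,  3.82157683e-03, -1.03452255e-06]), 'tcp_pos': array([ 0.29916169, -0.65956979,  0.23025232]), 'tool_rot': array([ 9.77410510e-01,  2.11347212e-01, -2.71511621e-04, -9.88680821e-04]), 'wrist_force': array([ 0.7812543 , -0.41891391,  0.74235141]), 'wrist_torque': array([ 0.04025709, -0.01557685, -0.0013857 ]), 'finger_gap': 1.0009552712392626}
```

View pics/top0.png

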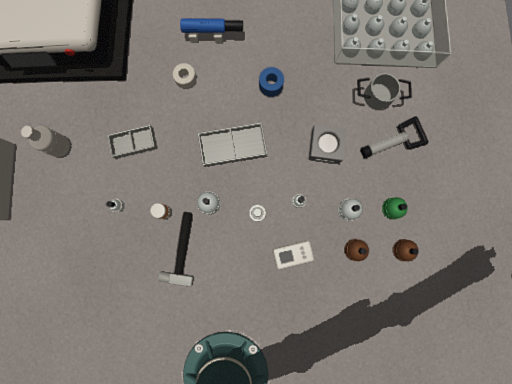

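View pics/side0.png

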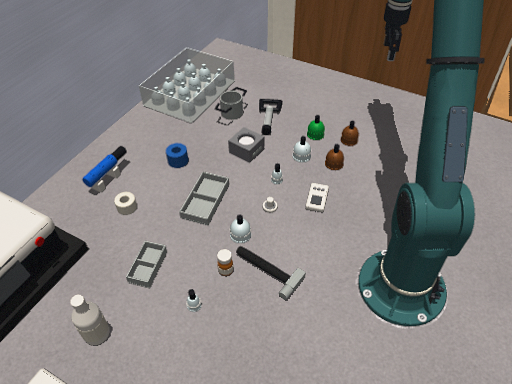

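The frosted cups in the top view are wide at (208,203) and (350,209), narrow at (115,205) and (300,200). The green one at (396,208) and the brown ones at (357,250) and (405,250) are look-alikes. The clear bottles in the crate at top right are not part of the job. I'll confirm this with one enlarged crop.

```bash
python3 - <<'E'
import cv2
im=cv2.imread("pics/top0.png")[115:235,95:345]
cv2.imwrite("pics/crop1.png",cv2.resize(im,None,fx=3.2,fy=3.2,interpolation=cv2.INTER_CUBIC))
im=cv2.imread("pics/top0.png")[110:270,285:430]
cv2.imwrite("pics/crop2.png",cv2.resize(im,None,fx=3.2,fy=3.2,interpolation=cv2.INTER_CUBIC))
E
```

```text
(no output)
```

View pics/crop1.png

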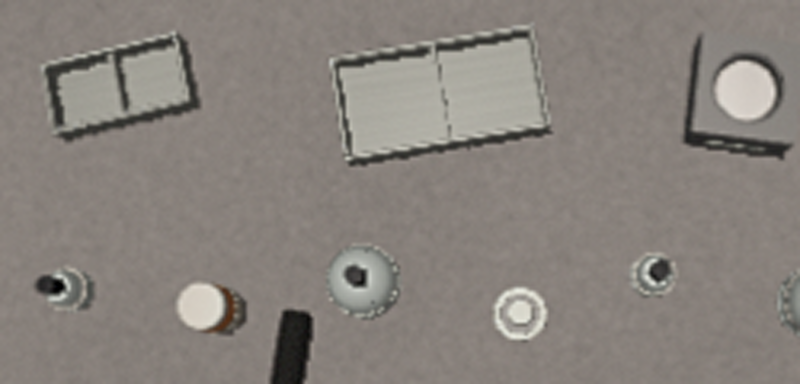

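View pics/crop2.png

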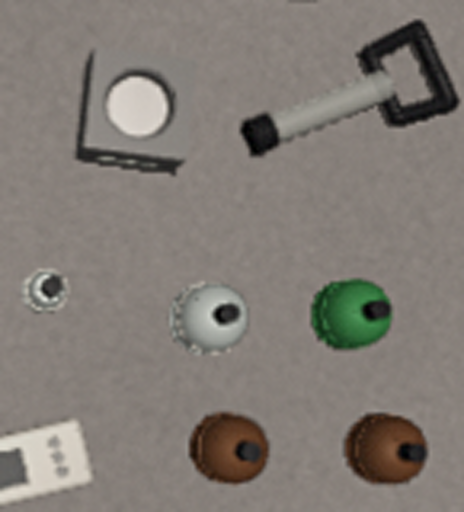

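The crops confirm the choice: wide cups at about (206,201) and (357,207) at the stem tops, narrow at (109,204) and (301,199), cap at (257,212), magazine bore at (328,142). I'll now refine all poses by fitting model edges in both cameras.

```bash
cat > vis.py <<'E'
import numpy as np,cv2
from scipy.optimize import minimize
from scipy.ndimage import map_coordinates
def project(c,X):
    p=np.asarray(X)@c["R"].T+c["t"]; s=p[:,:2]/p[:,2:]
    s=s*(1+c["k1"]*(s**2).sum(1,keepdims=True)); K=c["camera_matrix"]
    return s*[K[0,0],K[1,1]]+K[:2,2]
def unproject(c,uv,z):
    K=c["camera_matrix"]; d=np.array([c["k1"],0,0,0,0.])
    s=((np.array(uv)-K[:2,2])/[K[0,0],K[1,1]]); s0=s.copy()
    for _ in range(20): s=s0/(1+c["k1"]*(s@s))
    r=c["R"].T@np.r_[s,1]; o=-c["R"].T@c["t"]
    return o+r*(z-o[2])/r[2]
def grad(c):
    g=cv2.GaussianBlur(c["img"].astype(np.float32),(0,0),1.0)
    m=np.sqrt(sum(cv2.Sobel(g,cv2.CV_32F,a,b)**2 for a,b in((1,0),(0,1))).sum(2))
    return np.minimum(m,np.percentile(m,98))
def circ(r,z,n=48):
    a=np.linspace(0,2*np.pi,n,endpoint=False);return np.c_[r*np.cos(a),r*np.sin(a),0*a+z]
def rect(w,h,z,n=30):
    k=np.array([[-1,-1],[1,-1],[1,1],[-1,1],[-1,-1]])*[w/2,h/2]
    t=np.linspace(0,1,n)[:,None]
    return np.vstack([np.c_[a+(b-a)*t,np.full(n,z)] for a,b in zip(k[:-1],k[1:])])
def place(M,p):
    c,s=np.cos(p[2]),np.sin(p[2]);return M@np.array([[c,s,0],[-s,c,0],[0,0,1]])+[p[0],p[1],0]
def fit(cs,M,p0,yaw,span=.012):
    G=[grad(c) for c in cs]
    def f(p):
        p=np.r_[p,0][:3]; X=place(M,p)
        return -sum(map_coordinates(g,project(c,X)[:,::-1].T,order=1).mean() for g,c in zip(G,cs))
    best=None; r=np.linspace(-span,span,13)
    for dx in r:
        for dy in r:
            for w in (np.linspace(-.35,.35,15) if yaw else [None]):
                p=[p0[0]+dx,p0[1]+dy]+([w] if yaw else []); v=f(p)
                if best is None or v<best[0]: best=(v,p)
    return np.r_[minimize(f,best[1],method="Nelder-Mead",options=dict(initial_simplex=np.array([best[1]]+[np.array(best[1])+e for e in np.diag([.002,.002,.03])[:len(best[1]),:len(best[1])]]))).x,0][:3]
WT=np.vstack([rect(.088,.172,.03),rect(.08,.164,.03)])
NT=np.vstack([rect(.062,.120,.03),rect(.054,.112,.03)])
MG=np.vstack([rect(.084,.084,.054),circ(.029,.054)])
CAP=np.vstack([circ(.022,.01),circ(.010,.036)])
def cup(R,h):return np.vstack([circ(R,.0),circ(.008,h,24)])
WC=cup(.03,.08);NC=cup(.018,.066)
JAR=circ(.02,.07)
MODELS=dict(wide_a=(WC,(205.6,200.9),.08,0),wide_b=(WC,(356.9,207.5),.08,0),narrow_a=(NC,(109.1,204.1),.066,0),narrow_b=(NC,(301.2,198.8),.066,0),
 cap=(CAP,(257.5,212.5),.036,0),jar=(JAR,(158.4,210.6),.07,0),wide_tray=(WT,(233,144.5),.03,1),narrow_tray=(NT,(132.3,141.5),.03,1),mag=(MG,(328.4,143),.05,1))
E
python3 - <<'E'
import pickle,json
from vis import *
T,S=[pickle.load(open(n+"0.pkl","rb")) for n in("top","side")]
out={};im=[cv2.resize(c["img"],None,fx=3,fy=3) for c in(T,S)]
for n,(M,uv,z,y) in MODELS.items():
    p0=unproject(T,uv,z); a=fit([T],M,p0,y); b=fit([T,S],M,p0,y); out[n]=b.tolist()
    print(n,p0[:2].round(4),a.round(4),b.round(4))
    for i,c in zip(im,(T,S)):
        for u in project(c,place(M,b)): cv2.circle(i,tuple(int(v) for v in (u+.5)*3),1,(0,0,255),-1)
json.dump(out,open("poses.json","w"))
cv2.imwrite("pics/ovt.png",im[0][330:690,300:1100]); cv2.imwrite("pics/ovs.png",im[1][360:960,350:1100])
E
```

```text
wide_a [0.4454 0.0508] [0.4462 0.0511 0.    ] [0.4472 0.0512 0.    ]
wide_b [ 0.4345 -0.3233] [ 0.4351 -0.3206  0.    ] [ 0.4355 -0.3211  0.    ]
narrow_a [0.4344 0.2979] [0.4357 0.2974 0.    ] [0.4364 0.2994 0.    ]
narrow_b [ 0.4554 -0.1863] [ 0.4554 -0.1852  0.    ] [ 0.4559 -0.1852  0.    ]
cap [ 0.4211 -0.0778] [ 0.4221 -0.0767  0.    ] [ 0.4228 -0.076   0.    ]
jar [0.42   0.1695] [0.4212 0.1717 0.    ] [0.4214 0.1732 0.    ]
wide_tray [ 0.5996 -0.0108] [ 0.6034 -0.0142  0.1836] [ 0.6018 -0.0041  0.1829]
narrow_tray [0.605  0.2584] [0.607  0.2626 0.2445] [0.607  0.2655 0.244 ]
mag [ 0.6034 -0.2594] [ 0.5934 -0.2503 -0.1096] [ 0.6065 -0.2592 -0.1037]
```

View pics/ovt.png

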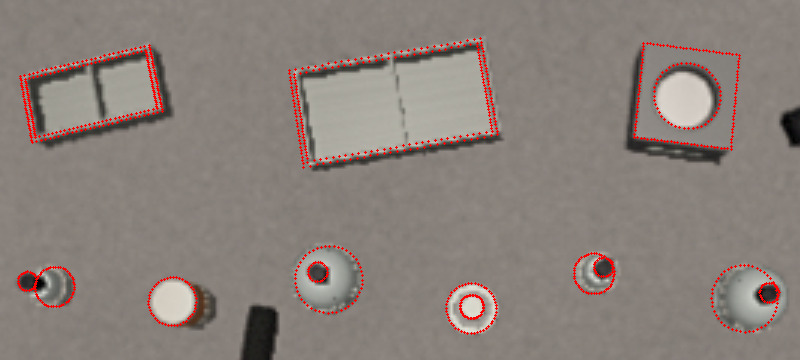

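View pics/ovs.png

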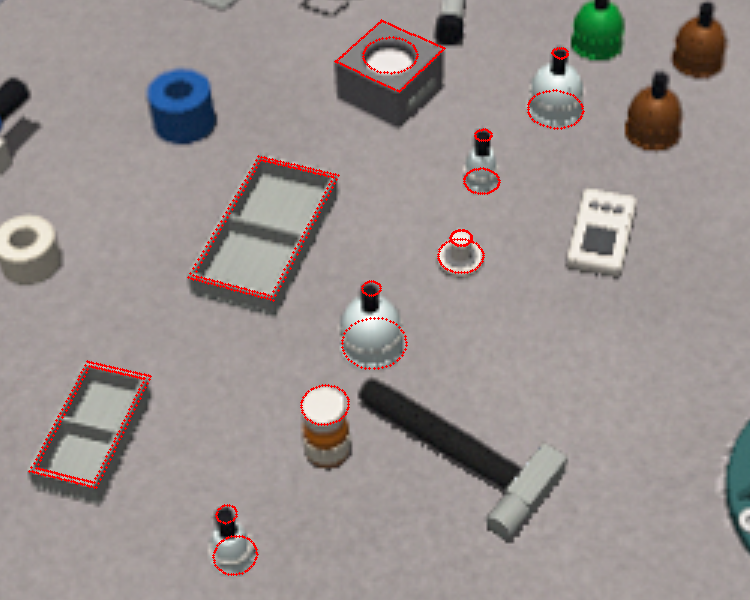

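Overlays match both views; the wide-tray y is uncertain by a few mm, so I'll use a compromise and check after placing. First cup now.

```bash
cat > rob.py <<'E'
import numpy as np,json
from plant import arm,cams
P=json.load(open("poses.json"))
P["wide_tray"][:2]=[.602,-.007]; P["narrow_tray"][:2]=[.607,.2635]
def quat(jaw):
    "tool down, jaws closing along world angle jaw"
    c=[]
    for a in (jaw+np.pi/2,jaw-np.pi/2): c.append(np.array([np.cos(a/2),np.sin(a/2),0,0]))
    return c
def over(x,y,z,jaw):
    best=[(abs(k[6]),q) for q in quat(jaw) if (k:=arm.ik([x,y,z],q)) is not None]
    q=min(best,key=lambda b:b[0])[1]; arm.goto([x,y,z],q); return q
def bay(t,s):
    x,y,w=P[t]; return x-s*np.sin(w),y+s*np.cos(w),w
def rep(m):
    s=arm.state(); print(m,"t%.1f"%s["time_s"],s["tcp_pos"].round(4),"F",s["wrist_force"].round(1),"gap %.3f"%s["finger_gap"])
def pick(x,y,g,jaw=0.,op=.55,up=.22):
    arm.move_gripper(op,40); over(x,y,max(g+.05,.12),jaw); arm.line_to([x,y,g],.12); arm.move_gripper(0,40); rep("grip")
    arm.line_to([x,y,up],.25); rep("lift")
def put(x,y,z,jaw,up=.2,op=.45):
    over(x,y,up,jaw); arm.line_to([x,y,z+.02],.25); arm.line_to([x,y,z],.05); rep("down")
    arm.move_gripper(op); arm.line_to([x,y,up],.25); rep("off")
E
python3 - <<'E'
from rob import *
for n in("wide_a","wide_b","narrow_a","narrow_b","cap","mag"):
    x,y,_=P[n]; print(n,[None if (k:=arm.ik([x,y,.1],q)) is None else k[6].round(2) for q in quat(0)])
x,y,_=P["wide_a"]; pick(x,y,.058)
bx,by,w=bay("wide_tray",.042); put(bx,by,.063,w)
import cv2
for n in("top","side"): cv2.imwrite(f"pics/{n}1.png",cams.capture(n)["img"])
rep("end")
E
```

```text
wide_a [np.float64(-0.54), np.float64(-2.74)]
wide_b [np.float64(0.33), np.float64(-2.04)]
narrow_a [np.float64(-1.19), np.float64(1.49)]
narrow_b [np.float64(0.02), np.float64(-2.27)]
cap [np.float64(-0.24), np.float64(-2.45)]
mag [np.float64(0.14), np.float64(-2.31)]
grip t4.2 [0.4476 0.0512 0.0587] F [-0.8 -1.6  6.2] gap 0.169
lift t5.0 [0.4462 0.0508 0.2192] F [-0.9  0.3 -0.6] gap 0.167
down t6.8 [0.5943 0.0342 0.0629] F [-0.4 -0.9  0.2] gap 0.169
off t7.9 [0.5935 0.0339 0.1992] F [-0.3 -0.4 -0.7] gap 0.449
end t8.0 [0.5927 0.0338 0.1979] F [0.3 0.7 0.2] gap 0.448
```

```bash
python3 - <<'E'
import cv2
a,b=[cv2.imread(f"pics/{n}1.png") for n in("top","side")]
a=cv2.resize(a[100:260,130:330],None,fx=2,fy=2);b=cv2.resize(b[140:300,120:320],None,fx=2,fy=2)
cv2.imwrite("pics/v1.png",cv2.hconcat([a,b]))
E
```

```text
(no output)
```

View pics/v1.png

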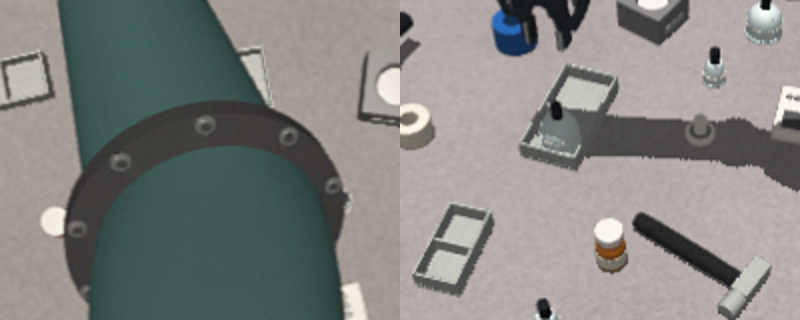

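The cup stands upright in the left bay; the top view is blocked by the arm. Now I'll move the other three cups, then park clear of the top view and look.

```bash
python3 - <<'E'
from rob import *
import cv2,pickle
for n,t,s,g in (("wide_b","wide_tray",-.042,.058),("narrow_b","narrow_tray",-.029,.044),("narrow_a","narrow_tray",.029,.044)):
    print(n); x,y,_=P[n]; pick(x,y,g); bx,by,w=bay(t,s); put(bx,by,g+.005,w)
x,y,_=P["cap"]; arm.move_gripper(.6); over(.45,-.35,.25,0)
for n in("top","side"):
    c=cams.capture(n);pickle.dump(c,open(n+"2.pkl","wb"));cv2.imwrite(f"pics/{n}2.png",c["img"])
a,b=[cv2.imread(f"pics/{n}2.png") for n in("top","side")]
a=cv2.resize(a[110:240,90:350],None,fx=3,fy=3)[:,:780];b=cv2.resize(b[120:320,100:330],None,fx=1.05,fy=1.05)
cv2.imwrite("pics/v2a.png",a);cv2.imwrite("pics/v2b.png",cv2.resize(b,None,fx=2.5,fy=2.5))
rep("end")
E
```

```text
wide_b
grip t10.8 [ 0.4359 -0.3214  0.0588] F [-0.   0.9  6.1] gap 0.172
lift t11.6 [ 0.4342 -0.3207  0.2188] F [-0.2 -0.3 -1. ] gap 0.167
down t14.0 [ 0.6096 -0.0483  0.0629] F [0.3 0.7 0.8] gap 0.167
off t15.0 [ 0.6086 -0.0486  0.1991] F [-0.1 -0.8 -0. ] gap 0.450
narrow_b
grip t17.4 [ 0.4565 -0.1854  0.0448] F [0.7 0.7 6.2] gap 0.167
lift t18.2 [ 0.4547 -0.1851  0.219 ] F [ 0.5 -0.5 -1.4] gap 0.170
down t21.1 [0.614  0.2353 0.049 ] F [-0.1 -1.   1.6] gap 0.168
off t22.2 [0.6132 0.2346 0.1989] F [-0.1 -0.7 -0.9] gap 0.452
narrow_a
grip t24.4 [0.4369 0.2997 0.0448] F [-0.2 -0.3  6.4] gap 0.168
lift t25.3 [0.4356 0.2984 0.2189] F [ 0.1 -0.1 -0.9] gap 0.169
down t27.2 [0.6001 0.2914 0.049 ] F [-0.9 -0.6  1.3] gap 0.168
off t28.3 [0.5992 0.2907 0.1988] F [ 0.  -1.  -0.4] gap 0.451
end t31.1 [ 0.4509 -0.349   0.25  ] F [ 0.4 -0.1  0.6] gap 0.598
```

View pics/v2a.png

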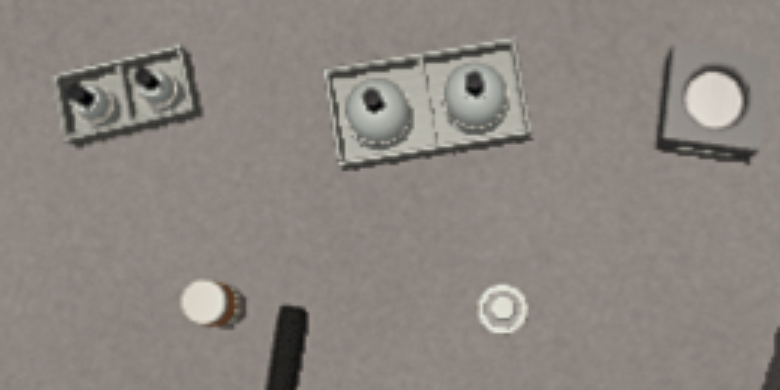

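View pics/v2b.png

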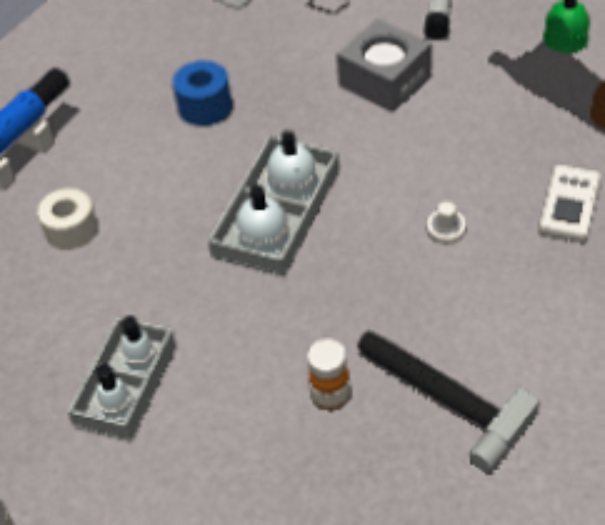

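All four cups are upright in their bays. I'll put numbers on the centring: cup fits against a tray refit that includes the divider, and a magazine refit.

```bash
python3 - <<'E'
import pickle
from vis import *
from rob import P,bay
C0=[pickle.load(open(n+"0.pkl","rb")) for n in("top","side")];C2=[pickle.load(open(n+"2.pkl","rb")) for n in("top","side")]
for t,L,W,s,M in(("wide_tray",.172,.088,.042,WC),("narrow_tray",.12,.062,.029,NC)):
    D=np.vstack([rect(W,L,.03),rect(W-.008,L-.008,.03),rect(W-.008,.004,.03),rect(W-.008,L-.008,.004)])
    est=[fit(c,D,P[t],1,.012) for c in([C0[0]],[C0[1]],C0)]
    for nm,e in zip(("top","side","both"),est): print(t,nm,e.round(4))
    for q in(s,-s):
        b=bay(t,q)
        for nm,c,e in zip(("top","side","both"),([C2[0]],[C2[1]],C2),est):
            f=fit(c,M+[0,0,.004],b,0); d=f[:2]-e[:2]; w=e[2]
            print("  cup",f[:2].round(4),nm,"in tray",(np.array([[np.cos(w),np.sin(w)],[-np.sin(w),np.cos(w)]])@d-[0,q]).round(4))
for nm,c in(("top",[C0[0]]),("side",[C0[1]]),("both",C0)):
    print("mag",nm,fit(c,MG,P["mag"],1).round(4), "bore r27@.050", fit(c,circ(.027,.052),P["mag"],0).round(4))
E
```

```text
wide_tray top [ 0.6031 -0.0111  0.1812]
wide_tray side [ 0.6015 -0.0032  0.1872]
wide_tray both [ 0.6019 -0.0036  0.1879]
  cup [0.592  0.0343] top in tray [-0.0027  0.0046]
  cup [0.5909 0.0382] side in tray [-0.0027  0.0006]
  cup [0.5921 0.0354] both in tray [-0.0023 -0.0018]
  cup [ 0.6066 -0.0501] top in tray [-0.0035  0.0029]
  cup [ 0.6028 -0.0334] side in tray [-0.0043  0.0121]
  cup [ 0.6067 -0.0496] both in tray [-0.0039 -0.004 ]
narrow_tray top [0.6057 0.2615 0.1658]
narrow_tray side [0.6068 0.2687 0.2702]
narrow_tray both [0.6069 0.2655 0.2396]
  cup [0.6116 0.2868] top in tray [ 0.01  -0.005]
  cup [0.6053 0.2828] side in tray [ 0.0023 -0.015 ]
  cup [0.6069 0.2814] both in tray [ 0.0038 -0.0136]
  cup [0.61   0.2273] top in tray [-0.0015 -0.0054]
  cup [0.612 0.238] side in tray [-0.0033 -0.002 ]
  cup [0.6048 0.2438] both in tray [-0.0072  0.0084]
mag top [ 0.5934 -0.2502 -0.1056] bore r27@.050 [ 0.6083 -0.2595  0.    ]
mag side [ 0.6066 -0.258  -0.0749] bore r27@.050 [ 0.5951 -0.2423  0.    ]
mag both [ 0.6065 -0.2592 -0.1039] bore r27@.050 [ 0.6084 -0.2588  0.    ]
```

The wide cups are within about 5 mm of centre. The narrow-cup fits are unreliable, but an upright cup on a bay floor can be at most 9 mm off, so those pass too. Magazine is at (0.6065, -0.259). Now the cap.

```bash
python3 - <<'E'
from rob import *
import cv2
x,y,_=P["cap"]; pick(x,y,.019,op=.6)
mx,my=.6065,-.259
over(mx,my,.16,0); arm.line_to([mx,my,.078],.2)
z=.078
while z>.0615:
    z-=.002; arm.line_to([mx,my,z],.05); f=arm.state()["wrist_force"]
    if np.abs(f[2])>3.5: break
rep("down z=%.4f"%z)
c=cams.capture("side")["img"]; cv2.imwrite("pics/v3.png",cv2.resize(c[90:190,180:310],None,fx=4,fy=4))
E
```

```text
grip t33.8 [ 0.4232 -0.0761  0.0197] F [0.6 0.4 6.6] gap 0.214
lift t34.8 [ 0.4217 -0.0761  0.2191] F [-0.9 -0.2 -0.6] gap 0.214
down z=0.0600 t38.6 [ 0.6067 -0.2591  0.06  ] F [-0.   0.9 -0.7] gap 0.215
```

View pics/v3.png

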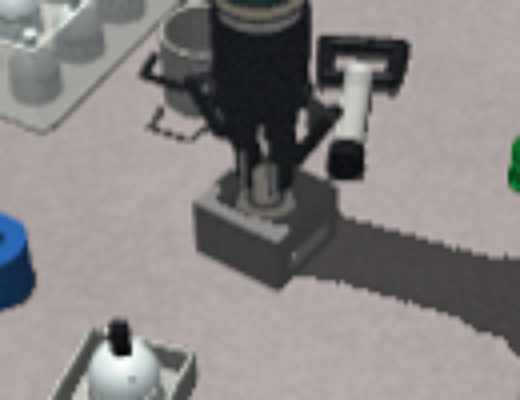

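The cap is in the bore (around pixel 265,190) with no side force. I'll release it and press with closed fingertips.

```bash
python3 - <<'E'
from rob import *
import cv2
mx,my=.6065,-.259
arm.move_gripper(.45); arm.line_to([mx,my,.13],.2); arm.move_gripper(0); arm.line_to([mx,my,.085],.15)
z=.082
while z>.053:
    arm.line_to([mx,my,z],.04); s=arm.state(); f=s["wrist_force"][2]
    print(round(z,4),s["tcp_pos"][2].round(4),f.round(1),end=" | ")
    if abs(f)>25: break
    z-=.002 if z>.064 else .001
print(); rep("pressed"); arm.pause(.3); rep("hold")
arm.line_to([mx,my,.13],.15); over(.45,-.45,.25,0); rep("away")
for n in("top","side"): cv2.imwrite(f"pics/{n}4.png",cams.capture(n)["img"])
a,b=[cv2.imread(f"pics/{n}4.png") for n in("top","side")]
cv2.imwrite("pics/v4.png",cv2.hconcat([cv2.resize(a[115:175,290:360],None,fx=5.6,fy=5.6,interpolation=2),cv2.resize(b[116:176,215:285],None,fx=5.6,fy=5.6,interpolation=2)]))
E
```

```text
0.082 0.0828 0.6 | 0.08 0.0801 0.8 | 0.078 0.0778 -0.4 | 0.076 0.0759 -1.5 | 0.074 0.074 1.9 | 0.072 0.0719 1.9 | 0.07 0.0698 2.8 | 0.068 0.0678 1.8 | 0.066 0.0658 3.0 | 0.064 0.0639 1.8 | 0.063 0.063 2.9 | 0.062 0.062 3.6 | 0.061 0.061 3.6 | 0.06 0.0601 5.2 | 0.059 0.0601 10.2 | 0.058 0.06 15.2 | 0.057 0.0599 20.4 | 0.056 0.0599 25.4 | 
pressed t44.9 [ 0.6068 -0.2591  0.0599] F [-7.   1.3 25.4] gap -0.001
hold t45.2 [ 0.6068 -0.2591  0.0599] F [-6.9  2.  26.7] gap 0.000
away t46.9 [ 0.4511 -0.448   0.2491] F [0.4 0.7 0.5] gap 0.004
```

View pics/v4.png

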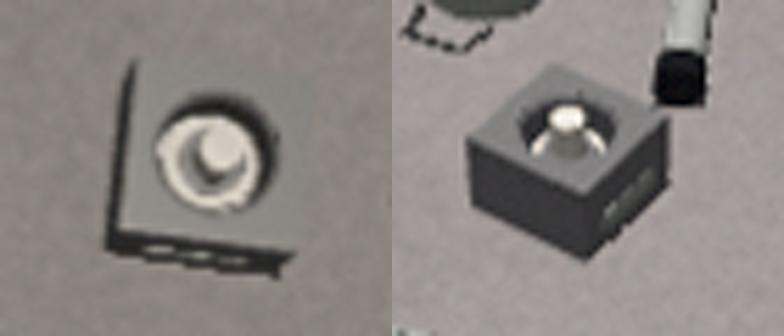

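The cap sits boss up in the bore; the fingertips hit a hard stop at z = 60 mm, the stated fully-home height. The cups and jar have not been approached since they were last checked. Handing in.

```bash
python3 - <<'E'
from rob import *
arm.hand_in(); rep("done")
E
```

```text
the job is handed in; nothing more can be done
the job is handed in; nothing more can be done
```

I placed the two wide cups in the large-bay tray and the two narrow cups in the small-bay tray. The cap went boss up into the magazine and was pressed home, and I handed the job in at about 47 s.

- **Cap:** the last press met a hard stop at a boss top of 60 mm with about 25 N, which is the stated fully-home height. The final picture shows it boss up in the bore.
- **Wide cups:** the pictures show both upright in their own bays. Fits from the top camera and from both cameras together put them within about 5 mm of the bay centres. The side camera alone gave 12 mm for one cup, a poor fit that I did not trust.
- **Narrow cups:** the pictures show both upright in their own bays, but the numerical check did not confirm their centring. The fits disagreed with each other, with offsets from about 4 to 15 mm. I accepted them because a cup standing on the bay floor can be at most 9 mm off centre, inside the 14 mm limit.
- **Jar:** it was still in its place and upright in the picture taken after the cups were placed. I did not check the cups or jar again after the cap work, which was away from them.

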